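# Sort the stripped compressor parts into their trays

## Robot

A 7-joint arm with a two-finger parallel gripper is mounted at the origin on the work surface. World frame = base frame: x ahead of the robot, y to its left, z up, the work surface at z = 0. Lengths are in m, angles in degrees, forces in N, time in s.
With the tool pointing down it reaches from about 0.35 to 0.9 m from the base axis. Payload 19.9 kg.
Tool frame: the origin (TCP) lies at the very end of the fingers, on their centre line; the grasp point (between the pads) lies 19 mm behind it (manip.tcp_to_grasp is the distance from the TCP to the grasp point, in m); z points along the fingers, y is the line along which they close (so a half turn about z gives the same grasp; the last joint's range is limited). The gripper opens to 85 mm and grips with 20 to 120 N. Pads are 22 mm wide; open, the fingers measure 114 mm over their backs; the gripper's body (76 mm by 85 mm) begins 54 mm behind the grasp point. The pads swing forward as they close: fully open they stand 13 mm farther back than shut.
Start: joints at [72.909, 23.915, -0.59, 92.452, 0.269, 63.638, -3.037], TCP at [0.159, -0.604, 0.231] pointing down, gripper open.
Joint ranges: [-161.28, 161.28], [-22.2, 115.67], [-73.04, 71.86], [3.21, 147.25], [-68.34, 248.33], [10.77, 114.83], [-161.83, 161.83]. Speed limits (degrees/s): [108.29, 108.29, 136.94, 136.94, 172.46, 172.46, 172.46].

## Interface

Orientations are given as [roll, pitch, yaw] about the fixed x, y, z axes, in that order (R = Rz(yaw) Ry(pitch) Rx(roll)).
In Python, from plant import manip gives the robot as it stands.
- The arm moves only by the shell command python3 -m pendant 'ROWS' [FORCE]. ROWS is a JSON object of lists of equal length, an entry for each row: "turn": the turn, a rotation vector about the tool's x, y, z scaled (see below), a list of three; "offset": the shift along the tool's x, y, z scaled (see below), a list of three; "jaw": the opening, from 0 (shut) to 1 (fully open). A call has 1 to 8 rows; each row shifts and turns the commanded pose from where the row before left it, along the tool's axes as they then stand; what a row does not reach is not made up. The controller multiplies each number of a shift by 0.02 m and each number of a turn by 6 degrees. A row lasts 1/10 s, in which the tool goes at most 50 mm and 8.59 degrees, less where a joint would pass 70% of its speed; a pose out of reach is approached as far as the arm can. A call with a number of a shift or a turn outside -1 to 1 is refused whole. A call with a gripper value outside its range is refused whole. The fingers move at their own pace and stop on an object; FORCE is the grip in N (left out, the last holds). Time passes only in rows, so rows that do not move let the fingers close. It gives the time, the measured TCP pose, the force, the opening and the grip force at its end, in the units of the state.
- manip.observe(): the state, without advancing time (a new reading comes with each control period).
- manip.read_camera(name): name is "scene" or "side" or "wrist"; returns (picture, depth): 384x512x3 uint8, red, green, blue; 384x512 float32, m along the optical axis (not along the pixel's ray), 0 where there is no reading.
- manip.camera_model(name): a dict with "intrinsics" (3x3 intrinsics, pixels), "rvec" (rotation vector, rad) and "tvec" (3), from world to camera coordinates, as OpenCV has them. Camera axes: x right, y down, z forward; pixel columns grow to the right and rows downward; lengths in m; the calibration is good to about 2 mm. A picture is of the moment at which its call begins: read the wrist's pose just before it. camera_model takes no time and is no camera call; for the wrist camera it gives the pose at the moment of the call.
- manip.job_done(): hands the job in; it is judged then, once.
Trained networks look in the newest picture that a camera, given by its name, has taken for a name from the list of things; names that differ only in an ending like _2 or _b are one class to them, and where a whole thing is asked for, a point or a joint stands for the part that bears it (a point fixed in the world has none). Each returns a list of dicts, best first, with "score" (0 to 1); they miss things now and then, are a little off and sometimes report something else, mostly with a low value. They report only what shows in the picture. A call takes as long as a camera call. They do not tell look-alikes from the thing itself.
- manip.recognise(camera, target): "position" ([x, y, z] in m, in world coordinates, good to about 4 mm: the middle of the surface that is visible of it).
- manip.tip_of(camera, target): "position" ([x, y, z] in m, in world coordinates, good to about 4 mm: a listed point, or the origin of a listed thing).
The state is a dict: "clock": time; "joint_pos": joint angles; "qd": joint speeds; "joint_torque": joint torques, N m; "position": TCP position; "tcp_rot": TCP orientation; "wrist_force": force on the tool from outside, world axes, zero at the start; "torque": the same for the moment, N m; "opening": opening from 0.0 (shut) to 1.0 (fully open); "grasp_force": force on a finger pad.
Only numpy, scipy, OpenCV 4.12 (cv2) and the standard library are available. Lean on these libraries where they do the work, as an engineer would, in place of code of your own. Each camera call takes 0.05 s, during which the arm holds its last target. There are 200 camera calls.

## Task

Sort the parts of the stripped compressor into their trays: the two bolts into the tray with two long lanes, one lying in each lane; the two ball bearings into the tray with two square bays, one lying flat in each bay; and the clutch hub into the round dish, flat on its disc with its boss up. Leave everything released and lying on the tray floors.

Things in the scene. Friction and masses are not known exactly. Their poses are not given: they have to be found in the camera images.
- bolt_a: Plain steel hex bolt with its nut run on, lying on its side: 98 mm long overall, round shank 12 mm in diameter, hexagonal head (8 mm thick) and nut (10 mm thick) both 19 mm across flats. Body x runs along the bolt; the head fills x -49 to -41 mm, the nut x +33 to +43 mm, and between them is bare shank. The origin is on the bolt's axis at mid-length, 9.5 mm above what it lies on. 70 to 140 g. The two bolts are alike.
- bolt_b: Plain steel hex bolt with its nut run on, lying on its side: 98 mm long overall, round shank 12 mm in diameter, hexagonal head (8 mm thick) and nut (10 mm thick) both 19 mm across flats. Body x runs along the bolt; the head fills x -49 to -41 mm, the nut x +33 to +43 mm, and between them is bare shank. The origin is on the bolt's axis at mid-length, 9.5 mm above what it lies on. 70 to 140 g. The two bolts are alike.
- bearing_a: Steel ball bearing with black seals, lying flat: a disc 40 mm in diameter and 12 mm thick (the dark bore cannot be gripped). The origin is its centre, 6 mm above what it lies on; body z is its axis. 45 to 90 g. The two bearings are alike.
- bearing_b: Steel ball bearing with black seals, lying flat: a disc 40 mm in diameter and 12 mm thick (the dark bore cannot be gripped). The origin is its centre, 6 mm above what it lies on; body z is its axis. 45 to 90 g. The two bearings are alike.
- hub: Steel clutch hub: a disc 66 mm in diameter and 8 mm thick, with a central round boss 28 mm in diameter standing up from it to 30 mm above the underside. The origin is the centre of the underside; body z points up along the boss. 175 to 350 g.
- bolt_tray: Dark steel tray, fixed to the bench, 148 mm long (body x) by 128 mm wide (body y), 18 mm high, walls 4 mm, floor 4 mm thick. A 4 mm divider along body x, as high as the walls, parts it into two lanes, each 140 mm by 58 mm inside, with their middles at body y = +31 mm and -31 mm. The origin is the centre of its underside, on the bench.
- bearing_tray: Dark steel tray, fixed to the bench, 98 mm (body x) by 192 mm (body y), 18 mm high, walls 4 mm, floor 4 mm thick. A 4 mm divider along body x across the middle, as high as the walls, parts it into two square bays, each 90 mm by 90 mm inside, with their middles at body y = +47 mm and -47 mm. The origin is the centre of its underside, on the bench.
- hub_dish: Round dark steel dish, fixed to the bench, 124 mm in diameter at the rim, 18 mm high, wall 4 mm, floor 4 mm thick, flat floor about 112 mm in diameter. The origin is the centre of its underside, on the bench.
Things that resemble listed ones, but are neither listed nor needed, are in the scene too. What is shaped like the bolt_tray but white is not meant.

How it is judged (in metres and radians):
At the end, for the whole second after the job is handed in: One bolt lies on the floor of each lane, one bearing flat on the floor of each bay (under 4 mm too high; bolts within 24 mm, bearings within 28 mm of the middle), and the hub boss up on the dish floor within 26 mm of its middle, tilted under 0.12 rad; all five at rest (((x of bolt_a in the frame of bolt_tray between -0.024 and 0.024 m and y of bolt_a in the frame of bolt_tray between 0.008 and 0.054 m and z of each of bolt_a, bolt_b in the frame of bolt_tray below 0.018 m and x of bolt_b in the frame of bolt_tray between -0.024 and 0.024 m and y of bolt_b in the frame of bolt_tray between -0.054 and -0.008 m) or (x of bolt_a in the frame of bolt_tray between -0.024 and 0.024 m and y of bolt_a in the frame of bolt_tray between -0.054 and -0.008 m and z of each of bolt_a, bolt_b in the frame of bolt_tray below 0.018 m and x of bolt_b in the frame of bolt_tray between -0.024 and 0.024 m and y of bolt_b in the frame of bolt_tray between 0.008 and 0.054 m)) and ((x of bearing_a in the frame of bearing_tray between -0.028 and 0.028 m and y of bearing_a in the frame of bearing_tray between 0.019 and 0.075 m and z of each of bearing_a, bearing_b in the frame of bearing_tray below 0.0135 m and x of bearing_b in the frame of bearing_tray between -0.028 and 0.028 m and y of bearing_b in the frame of bearing_tray between -0.075 and -0.019 m) or (x of bearing_a in the frame of bearing_tray between -0.028 and 0.028 m and y of bearing_a in the frame of bearing_tray between -0.075 and -0.019 m and z of each of bearing_a, bearing_b in the frame of bearing_tray below 0.0135 m and x of bearing_b in the frame of bearing_tray between -0.028 and 0.028 m and y of bearing_b in the frame of bearing_tray between 0.019 and 0.075 m)) and horizontal distance between hub and hub_dish below 0.026 m and z of hub in the frame of hub_dish below 0.008 m and angle between hub's own z axis and vertical below 0.12 rad and linear speed of each of bolt_a, bolt_b, bearing_a, bearing_b, hub below 0.02 m/s); the robot touches nothing.
It also fails if it takes over 112 s, if anything falls off the work surface, if the arm or the gripper's body presses on something with over 40 N, if the wrist force passes 120 N, or if a joint passes its speed limit or range.

## Working session

There is one attempt and no reset: what is moved stays moved. The work goes in short steps, Python scripts to look and compute and a shell command to move; the robot and the scene stay as the last step left them, time stands still between calls to the robot, and variables do not carry over. Pictures are saved under pics/ and viewed, at most 14 in all, crops included, and the job is handed in when it is done.

```bash
mkdir -p pics; ls; cat > h.py <<'E'
import numpy as np, cv2
from plant import manip
def cam(n):
    m=manip.camera_model(n); K=np.array(m["intrinsics"]); R=cv2.Rodrigues(np.array(m["rvec"],float))[0]; t=np.array(m["tvec"],float).ravel()
    p,d=manip.read_camera(n); return p,d,K,R,t
def world(d,K,R,t):
    v,u=np.mgrid[:d.shape[0],:d.shape[1]]
    c=np.stack([(u-K[0,2])/K[0,0]*d,(v-K[1,2])/K[1,1]*d,d],-1)
    w=(c-t)@R; w[d==0]=np.nan; return w
def save(n,p): cv2.imwrite(n,p[...,::-1])
E
python3 - <<'E'
from h import *
print(manip.observe()["position"],manip.observe()["tcp_rot"], manip.tcp_to_grasp)
for n in ("scene","side"):
    p,d,K,R,t=cam(n); save(f"pics/{n}0.png",p); np.savez(f"{n}0.npz",p=p,d=d,K=K,R=R,t=t)
    print(n,K[0,0],-R.T@t)
    for o in ("bolt_a","bearing_a","hub","bolt_tray","bearing_tray","hub_dish"):
        for r in manip.tip_of(n,o):
            q=np.array(r["position"]); c=K@(R@q+t); print(o,round(r["score"],2),q.round(3),(c[:2]/c[2]).round())
E
```

```text
pics
[ 0.15866078 -0.60414453  0.23063299] [-1.79926276e+02  5.22576929e-03  1.47174301e+01] 0.0187
scene 384.3289198160069 [ 1.19499603 -0.17049878  0.79427386]
bolt_a 0.69 [ 0.439 -0.171  0.01 ] [166. 219.]
bolt_a 0.56 [ 0.449 -0.005  0.012] [225. 208.]
bearing_a 0.71 [ 0.59  -0.186  0.009] [169. 264.]
bearing_a 0.41 [0.431 0.166 0.002] [279. 194.]
hub 0.81 [0.593 0.189 0.001] [308. 232.]
bolt_tray 0.57 [0.506 0.376 0.006] [354. 195.]
bolt_tray 0.54 [ 0.448 -0.004  0.012] [225. 208.]
bearing_tray 0.9 [ 0.538 -0.404 -0.002] [ 77. 273.]
hub_dish 0.72 [ 0.634 -0.015 -0.001] [241. 263.]
side 421.48192306116584 [0.10873005 1.04641912 0.81287636]
bolt_a 0.48 [ 0.45  -0.006  0.006] [281. 194.]
bolt_a 0.47 [ 0.437 -0.172  0.01 ] [299. 168.]
bearing_a 0.5 [ 0.506  0.374 -0.   ] [213. 272.]
bearing_a 0.48 [ 0.596 -0.186  0.007] [259. 159.]
bearing_a 0.41 [0.432 0.164 0.004] [268. 228.]
hub 0.62 [ 0.587  0.187 -0.002] [217. 223.]
bolt_tray 0.73 [0.507 0.373 0.002] [213. 271.]
bolt_tray 0.6 [0.332 0.532 0.003] [253. 341.]
bearing_tray 0.94 [ 0.53  -0.402 -0.001] [294. 137.]
hub_dish 0.58 [ 0.634 -0.02  -0.   ] [231. 182.]
```

View pics/scene0.png

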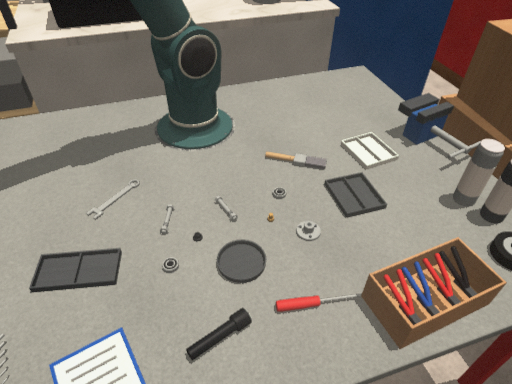

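View pics/side0.png

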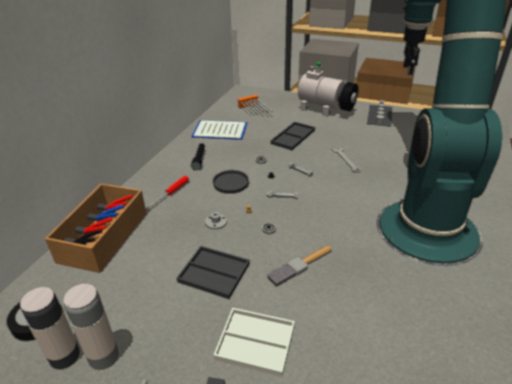

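The scene shows the bolts at (167,219) and (226,208), and the bearings at (170,265) and (279,193). The hub is at (308,231). The dark bolt tray is at (355,195), the bearing tray at (77,270) and the dish at (241,261).

Look-alikes:
- White tray (369,149): not meant.
- Wrench (115,198) and screwdriver (300,303): could pass for bolts.
- Black nut (197,237) and brass nut (270,217): could pass for bearings.

By the description I choose the steel parts and the dark trays. I'll check them in a close crop.

```bash
python3 - <<'E'
from h import *
z=np.load("scene0.npz"); crop=z["p"][150:310,20:400]; save("pics/crop0.png",cv2.resize(crop,(798,336),interpolation=cv2.INTER_CUBIC))
for n in ("scene","side"):
    z=np.load(n+"0.npz"); w=world(z["d"],z["K"],z["R"],z["t"])
    b=(w[...,2]<.004)&(abs(w[...,0]-.5)<.15)&(abs(w[...,1])<.3); print(n,"bench",np.nanmedian(w[...,2][b]),np.nanstd(w[...,2][b]))
    m=((w[...,2]>.0045)&(w[...,2]<.05)&(w[...,0]>.3)&(w[...,0]<.75)&(abs(w[...,1])<.6)).astype(np.uint8)
    k,l,s,c=cv2.connectedComponentsWithStats(m,connectivity=8)
    for i in range(1,k):
        if s[i,4]<25: continue
        P=w[l==i]; (cx,cy),(a,bb),an=cv2.minAreaRect((P[:,:2]*1000).astype(np.float32))
        q=(P[:,:2]-P[:,:2].mean(0)); e,V=np.linalg.eigh(q.T@q); 
        print(c[i].round(),s[i,4],"rect",round(cx),round(cy),round(a),round(bb),round(an,1),"mean",(P[:,:2].mean(0)*1000).round(1),"pa",round(np.degrees(np.arctan2(V[1,1],V[0,1])),1),"zmax",round(np.percentile(P[:,2],95)*1000,1))
E
```

```text
scene bench 0.0007953594714455304 0.0014221422020266588
[374. 154.] 677 rect 350 532 110 134 5.1 mean [356.9 531.1] pa 93.5 zmax 19.7
[310. 161.] 338 rect 333 311 122 56 74.9 mean [332.  308.2] pa 62.8 zmax 22.0
[355. 194.] 1387 rect 498 377 133 167 89.4 mean [506.6 378. ] pa 175.6 zmax 19.6
[279. 192.] 119 rect 431 165 36 41 69.4 mean [433.8 164. ] pa 154.8 zmax 14.8
[226. 208.] 154 rect 449 -1 99 22 15.8 mean [450.6  -3.1] pa -164.6 zmax 20.5
[101. 207.] 181 rect 323 -333 40 101 46.3 mean [ 333.4 -336.3] pa 128.3 zmax 10.1
[167. 219.] 168 rect 438 -168 21 100 69.2 mean [ 441.5 -167.9] pa 159.0 zmax 19.8
[270. 217.] 40 rect 522 105 14 16 70.6 mean [521.7 105.1] pa 88.5 zmax 23.8
[308. 230.] 371 rect 593 188 65 66 53.5 mean [598.  185.3] pa 59.5 zmax 31.7
[198. 236.] 62 rect 523 -100 20 23 23.8 mean [ 524.4 -100.8] pa 92.1 zmax 17.7
[241. 260.] 1186 rect 635 -14 123 123 1.1 mean [632.4 -13. ] pa 164.0 zmax 19.2
[ 76. 269.] 2042 rect 536 -400 194 101 78.1 mean [ 535.  -402.7] pa 77.2 zmax 19.4
[170. 264.] 200 rect 591 -184 40 39 17.5 mean [ 593.2 -183.5] pa -178.7 zmax 15.1
[106. 340.
[... 530 characters left out ...]
30. 181.] 295 rect 634 -13 124 124 56.0 mean [634.4 -12. ] pa 116.7 zmax 18.6
[271. 174.] 28 rect 517 -99 21 24 20.2 mean [518.2 -96.9] pa 119.2 zmax 17.1
[282. 194.] 122 rect 445 2 94 18 16.2 mean [444.8   1.4] pa -164.9 zmax 18.3
[248. 208.] 32 rect 517 108 16 16 59.4 mean [516.5 108.7] pa 80.2 zmax 21.1
[215. 220.] 254 rect 589 192 64 61 20.0 mean [587.1 194.5] pa -148.1 zmax 29.8
[268. 228.] 114 rect 429 167 38 38 38.2 mean [429.2 168.4] pa 111.9 zmax 13.7
[213. 271.] 970 rect 504 377 134 151 89.0 mean [502.4 379.9] pa 173.2 zmax 18.3
[285. 271.] 498 rect 325 312 106 42 57.7 mean [328.7 320.7] pa 63.2 zmax 20.1
[242. 337.] 824 rect 348 532 108 132 6.1 mean [356.9 534. ] pa 91.2 zmax 18.6
```

View pics/crop0.png

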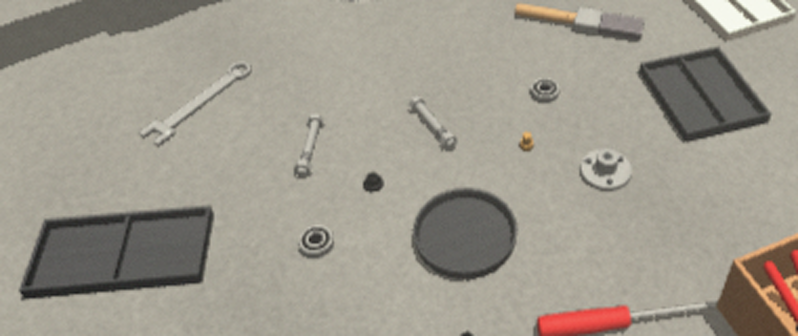

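The crop confirms the choice: both bolts have head and nut, both bearings are 40 mm discs, and the hub and the dark trays match the description. Next I fit the tray poses and work out the first move.

```bash
cat >> h.py <<'E'
def go(x,y,z=None,yaw=None,ob=None):
    "units to reach target: first turn (at place), then shift in turned tool axes"
    o=ob or manip.observe(); p=np.array(o["position"]); y0=o["tcp_rot"][2]; yaw=y0 if yaw is None else yaw
    a=np.radians(yaw); d=np.array([x,y])-p[:2]
    u=[(d@[np.cos(a),np.sin(a)])/.02,(d@[np.sin(a),-np.cos(a)])/.02,0 if z is None else (p[2]-z)/.02]
    print("at",p.round(4),"rpy",np.round(o["tcp_rot"],1),"turnz",round(-((yaw-y0+180)%360-180)/6,2),"shift",np.round(u,2))
E
python3 - <<'E'
from h import *
from scipy.optimize import differential_evolution as DE
def pts(c,r):
    out=[]
    for n in ("scene","side"):
        z=np.load(n+"0.npz"); w=world(z["d"],z["K"],z["R"],z["t"]).reshape(-1,3)
        w=w[(w[:,2]>.012)&(w[:,2]<.03)&(np.hypot(w[:,0]-c[0],w[:,1]-c[1])<r)]; out.append(w[:,:2])
    return np.vstack(out)
def fit(c,L,W,div,lo,hi,r):
    P=pts(c,r)
    def f(v):
        a=v[2]; q=(P-v[:2])@np.array([[np.cos(a),-np.sin(a)],[np.sin(a),np.cos(a)]])
        x,y=abs(q[:,0]),abs(q[:,1]); dx=np.maximum(x-L/2,0); dy=np.maximum(y-W/2,0)
        d=np.minimum(np.hypot(x-L/2,dy),np.hypot(y-W/2,dx)); d=np.minimum(d,np.hypot(y,dx))
        return np.minimum(d,.012).mean()
    s=DE(f,[(c[0]-.02,c[0]+.02),(c[1]-.02,c[1]+.02),(np.radians(lo),np.radians(hi))],seed=0,tol=1e-6)
    v=s.x; a=v[2]; n=np.array([-np.sin(a),np.cos(a)])
    print(len(P),v[:2].round(4),np.degrees(a).round(1),s.fun.round(4),"mids",(v[:2]+div*n).round(4),(v[:2]-div*n).round(4))
fit((.505,.377),.144,.124,.031,-90,90,.12)
fit((.535,-.401),.094,.188,.047,-45,45,.14)
go(.437,-.167,.08,-21)
E
```

```text
981 [0.5049 0.3765] -0.9 0.0016 mids [0.5054 0.4075] [0.5044 0.3455]
934 [ 0.536 -0.399] -11.8 0.0017 mids [ 0.5456 -0.353 ] [ 0.5264 -0.445 ]
at [ 0.1588 -0.6045  0.2313] rpy [-180.     0.    14.7] turnz 5.95 shift [  5.15 -25.41   7.56]
```

```bash

python3 -m pendant '{"turn":[[0,0,0.99],[0,0,0.99],[0,0,0.99],[0,0,0.99],[0,0,0.99],[0,0,1]],"offset":[[0,0,0.9],[0,0,0.9],[0,0,0.9],[0,0,0.9],[0,0,0.9],[0,0,0.9]],"jaw":[0.5,0.5,0.5,0.5,0.5,0.5]}' 40
python3 -m pendant '{"turn":[[0,0,0],[0,0,0],[0,0,0],[0,0,0],[0,0,0],[0,0,0],[0,0,0],[0,0,0]],"offset":[[0.2,-1,0],[0.2,-1,0],[0.2,-1,0],[0.2,-1,0],[0.2,-1,0],[0.2,-1,0],[0.2,-1,0],[0.2,-1,0]],"jaw":[0.5,0.5,0.5,0.5,0.5,0.5,0.5,0.5]}'
python3 -m pendant '{"turn":[[0,0,0],[0,0,0],[0,0,0],[0,0,0],[0,0,0],[0,0,0],[0,0,0],[0,0,0]],"offset":[[0.2,-1,0],[0.2,-1,0],[0.2,-1,0],[0.2,-1,0],[0.2,-1,0],[0.2,-1,0],[0.2,-1,0],[0.2,-1,0]],"jaw":[0.5,0.5,0.5,0.5,0.5,0.5,0.5,0.5]}'
python3 -m pendant '{"turn":[[0,0,0],[0,0,0],[0,0,0],[0,0,0],[0,0,0],[0,0,0],[0,0,0]],"offset":[[0.2,-1,0],[0.2,-1,0],[0.2,-1,0],[0.2,-1,0],[0.2,-1,0],[0.2,-1,0],[0.2,-1,0]],"jaw":[0.5,0.5,0.5,0.5,0.5,0.5,0.5]}'
python3 -c "
from h import *
go(.437,-.167,.08,-21)
p,d,K,R,t=cam('wrist');save('pics/w1.png',p)
for r in manip.tip_of('wrist','bolt_a'): 
  q=np.array(r['position']); c=K@(R@q+t); print(r['score'],q.round(4),c[:2]/c[2])
w=world(d,K,R,t);m=((w[...,2]>.006)&(w[...,2]<.03)&(np.hypot(w[...,0]-.437,w[...,1]+.167)<.07));P=w[m];print(len(P),cv2.minAreaRect((P[:,:2]*1000).astype(np.float32)))"
```

```text
clock: 1.3
position: [0.1588, -0.6045, 0.1226]
tcp_rot: [180.0, -0.0, -21.2]
wrist_force: [0.6, 0.6, -1.1]
opening: 0.503
grasp_force: 0.0
clock: 2.1
position: [0.2464, -0.4659, 0.1234]
tcp_rot: [180.0, -0.0, -21.0]
wrist_force: [0.6, -0.9, 0.2]
opening: 0.499
grasp_force: 0.0
clock: 2.9
position: [0.3336, -0.328, 0.1234]
tcp_rot: [180.0, -0.0, -21.0]
wrist_force: [0.1, -1.2, -0.4]
opening: 0.496
grasp_force: 0.0
clock: 3.6
position: [0.4099, -0.2073, 0.1234]
tcp_rot: [-180.0, -0.0, -21.0]
wrist_force: [-0.8, 0.6, -0.3]
opening: 0.497
grasp_force: 0.0
at [ 0.4099 -0.2073  0.1234] rpy [-180.   -0.  -21.] turnz 0.0 shift [ 0.54 -2.37  2.17]
0.85 [ 0.4372 -0.1688  0.0087] [200.38639831 177.87834056]
0.8 [ 0.4531 -0.0012  0.007 ] [ 14.99505116 228.15258171]
2149 ((437.1412353515625, -169.63760375976562), (22.08021354675293, 98.38777923583984), 69.48881530761719)
```

```bash

python3 -m pendant '{"turn":[[0,0,0],[0,0,0],[0,0,0],[0,0,0],[0,0,0],[0,0,0],[0,0,0],[0,0,0]],"offset":[[0.19,-0.76,0.6],[0.19,-0.76,0.6],[0.19,-0.76,0.6],[0,0,1],[0,0,1],[0,0,1],[0,0,0.7],[0,0,0.42]],"jaw":[0.5,0.5,0.5,0.5,0.5,0.5,0.5,0.5]}'
python3 -m pendant '{"turn":[[0,0,0],[0,0,0],[0,0,0],[0,0,0],[0,0,0],[0,0,0]],"offset":[[0,0,0],[0,0,0],[0,0,0],[0,0,0],[0,0,0],[0,0,0]],"jaw":[0.3,0.1,0,0,0,0]}' 40
```

```text
clock: 4.5
position: [0.4357, -0.1699, 0.0039]
tcp_rot: [180.0, 0.1, -21.0]
wrist_force: [0.4, 0.3, 0.3]
opening: 0.502
grasp_force: 0.0
clock: 5.1
position: [0.4367, -0.1697, 0.0055]
tcp_rot: [180.0, -0.1, -21.0]
wrist_force: [-2.3, 0.3, 7.8]
opening: 0.117
grasp_force: 39.7
```

```bash

python3 -m pendant '{"turn":[[0,0,0],[0,0,-0.84],[0,0,-0.84],[0,0,-0.84],[0,0,-0.84]],"offset":[[0,0,-0.7],[0,0,-0.7],[0,0,-0.7],[0,0,-0.8],[0,0,-0.7]],"jaw":[0,0,0,0,0]}' 60
python3 -m pendant '{"turn":[[0,0,0],[0,0,0],[0,0,0],[0,0,0],[0,0,0],[0,0,0],[0,0,0],[0,0,0]],"offset":[[0.1,-1,0],[0.1,-1,0],[0.1,-1,0],[0.1,-1,0],[0.1,-1,0],[0.1,-1,0],[0.1,-1,0],[0.1,-1,0]],"jaw":[0,0,0,0,0,0,0,0]}'
python3 -m pendant '{"turn":[[0,0,0],[0,0,0],[0,0,0],[0,0,0],[0,0,0],[0,0,0],[0,0,0],[0,0,0]],"offset":[[0.1,-1,0],[0.1,-1,0],[0.1,-1,0],[0.1,-1,0],[0.1,-1,0],[0.1,-1,0],[0.1,-1,0],[0.1,-1,0]],"jaw":[0,0,0,0,0,0,0,0]}'
python3 -m pendant '{"turn":[[0,0,0],[0,0,0],[0,0,0],[0,0,0],[0,0,0],[0,0,0],[0,0,0],[0,0,0]],"offset":[[0.1,-1,0],[0.1,-1,0],[0.1,-1,0],[0.1,-1,0],[0.1,-1,0],[0.1,-1,0],[0.1,-1,0],[0.1,-1,0]],"jaw":[0,0,0,0,0,0,0,0]}'
python3 -m pendant '{"turn":[[0,0,0],[0,0,0],[0,0,0],[0,0,0],[0,0,0],[0,0,0]],"offset":[[0.1,-1,0],[0.1,-1,0],[0.1,-1,0],[0.1,-1,0],[0.1,-0.9,0],[0,0,0]],"jaw":[0,0,0,0,0,0]}'
python3 -c "
from h import *
go(.5054,.4075,.0105,-.9)
p,d,K,R,t=cam('wrist');save('pics/w2.png',p)"
```

```text
clock: 5.6
position: [0.4364, -0.1695, 0.0778]
tcp_rot: [180.0, -0.0, -0.6]
wrist_force: [-0.1, -0.7, -2.2]
opening: 0.109
grasp_force: 58.8
clock: 6.4
position: [0.4547, -0.0089, 0.0771]
tcp_rot: [180.0, -0.0, -0.8]
wrist_force: [0.5, -0.1, -1.4]
opening: 0.109
grasp_force: 58.9
clock: 7.2
position: [0.473, 0.1509, 0.0771]
tcp_rot: [-180.0, -0.0, -0.8]
wrist_force: [0.1, -0.4, -0.5]
opening: 0.105
grasp_force: 58.9
clock: 8.0
position: [0.4913, 0.3109, 0.077]
tcp_rot: [-180.0, -0.0, -0.8]
wrist_force: [-0.1, -0.2, -1.3]
opening: 0.108
grasp_force: 58.9
clock: 8.6
position: [0.502, 0.4105, 0.0769]
tcp_rot: [-179.9, 0.0, -0.7]
wrist_force: [-0.4, -0.4, -1.0]
opening: 0.11
grasp_force: 58.9
at [0.502  0.4105 0.0769] rpy [-179.9    0.    -0.7] turnz 0.03 shift [0.17 0.15 3.32]
```

View pics/w2.png

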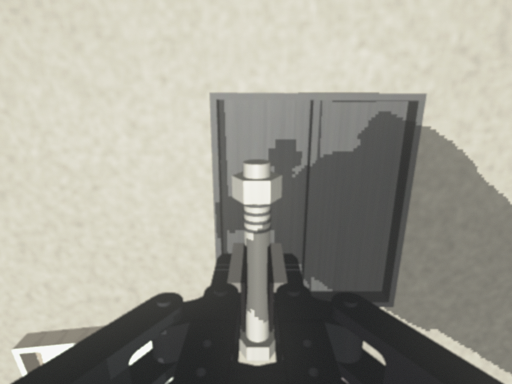

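The picture shows the bolt held level along its lane at (257,250), with the lane's divider at (312,190).

```bash

python3 -m pendant '{"turn":[[0,0,0],[0,0,0],[0,0,0],[0,0,0],[0,0,0],[0,0,0],[0,0,0],[0,0,0]],"offset":[[0.1,0.1,0.9],[0.1,0.05,0.9],[0,0,0.7],[0,0,0.5],[0,0,0.3],[0,0,0],[0,0,0],[0,0,0]],"jaw":[0,0,0,0,0,0,0.2,0.25]}'
python3 -m pendant '{"turn":[[0,0,0],[0,0,0],[0,0,0],[0,0,0],[0,0,0],[0,0,0],[0,0,0]],"offset":[[0,0,0],[0,0,-0.5],[0,0,-0.8],[0,0,-1],[0,0,-1],[0,0,-0.5],[0,0,0]],"jaw":[0.25,0.25,0.25,0.25,0.5,0.7,0.7]}' 50
python3 -c "
from h import *
go(.430,.166,.077,-.9)
p,d,K,R,t=cam('wrist');save('pics/w3.png',p)"
```

```text
clock: 9.45
position: [0.5068, 0.4048, 0.0112]
tcp_rot: [-180.0, -0.0, -0.8]
wrist_force: [-0.0, -0.5, -0.5]
opening: 0.252
grasp_force: 0.0
clock: 10.15
position: [0.5074, 0.4052, 0.0892]
tcp_rot: [-179.9, -0.1, -0.8]
wrist_force: [-0.3, 0.4, -0.1]
opening: 0.701
grasp_force: 0.0
at [0.5074 0.4052 0.0892] rpy [-1.799e+02 -1.000e-01 -8.000e-01] turnz 0.01 shift [-3.68 12.02  0.61]
```

View pics/w3.png

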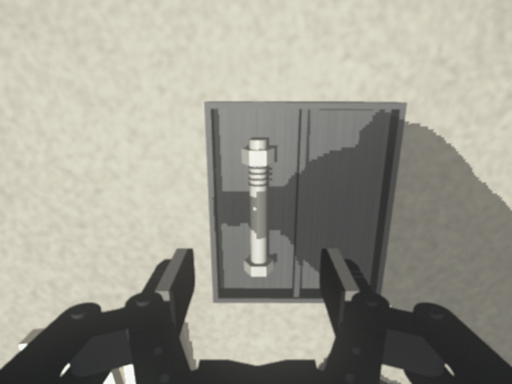

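Bolt one lies in its lane at (258,207), released.

```bash

python3 -m pendant '{"turn":[[0,0,0],[0,0,0],[0,0,0],[0,0,0],[0,0,0],[0,0,0],[0,0,0],[0,0,0]],"offset":[[-0.3,1,0],[-0.3,1,0],[-0.3,1,0],[-0.3,1,0],[-0.3,1,0],[-0.3,1,0],[-0.3,1,0],[-0.3,1,0]],"jaw":[0.7,0.7,0.7,0.7,0.7,0.7,0.7,0.7]}'
python3 -m pendant '{"turn":[[0,0,0],[0,0,0],[0,0,0],[0,0,0],[0,0,0]],"offset":[[-0.3,1,0],[-0.3,1,0],[-0.3,1,0],[-0.3,0.8,0],[0,0,0]],"jaw":[0.7,0.7,0.7,0.7,0.7]}'
python3 -c "
from h import *
p,d,K,R,t=cam('wrist')
w=world(d,K,R,t);m=((w[...,2]>.006)&(w[...,2]<.02)&(np.hypot(w[...,0]-.43,w[...,1]-.166)<.04));P=w[m];print(len(P),cv2.minAreaRect((P[:,:2]*1000).astype(np.float32)))
for r in manip.tip_of('wrist','bearing_a'): print(r)
go(.430,.166,.0,-.9)
"
```

```text
clock: 11.0
position: [0.4555, 0.2442, 0.0861]
tcp_rot: [180.0, 0.1, -0.8]
wrist_force: [0.4, -0.2, 0.4]
opening: 0.701
grasp_force: 0.0
clock: 11.5
position: [0.4303, 0.1676, 0.0864]
tcp_rot: [179.9, 0.1, -0.9]
wrist_force: [0.1, 0.1, 0.9]
opening: 0.701
grasp_force: 0.0
2376 ((431.4573669433594, 164.30191040039062), (39.44827651977539, 38.99479293823242), 14.517909049987793)
at [0.4312 0.1697 0.0868] rpy [-180.     0.    -0.8] turnz 0.01 shift [-0.06  0.19  4.34]
```

```bash

python3 -m pendant '{"turn":[[0,0,0],[0,0,0],[0,0,0],[0,0,0],[0,0,0],[0,0,0]],"offset":[[0.02,0.26,0.8],[0,0,1],[0,0,1],[0,0,0.9],[0,0,0.65],[0,0,0]],"jaw":[0.7,0.7,0.7,0.7,0.7,0.7]}'
python3 -m pendant '{"turn":[[0,0,0],[0,0,0],[0,0,0],[0,0,0],[0,0,0],[0,0,0]],"offset":[[0,0,0],[0,0,0],[0,0,0],[0,0,0],[0,0,0],[0,0,0]],"jaw":[0.6,0.5,0.4,0.4,0.4,0.4]}' 40
```

```text
clock: 12.2
position: [0.4308, 0.1648, -0.0015]
tcp_rot: [180.0, 0.1, -0.8]
wrist_force: [0.8, -0.9, 0.9]
opening: 0.698
grasp_force: 0.0
clock: 12.8
position: [0.4321, 0.1648, 0.0009]
tcp_rot: [-180.0, -0.1, -0.8]
wrist_force: [-2.9, -0.2, 8.9]
opening: 0.446
grasp_force: 39.0
```

```bash

python3 -m pendant '{"turn":[[0,0,0],[0,0,0.9],[0,0,0.9],[0,0,0],[0,0,0]],"offset":[[0,0,-0.7],[0,0,-0.9],[0,0,-0.9],[0,0,-0.9],[0,0,-0.7]],"jaw":[0.4,0.4,0.4,0.4,0.4]}' 50
python3 -m pendant '{"turn":[[0,0,0],[0,0,0],[0,0,0],[0,0,0],[0,0,0],[0,0,0],[0,0,0],[0,0,0]],"offset":[[0.45,1,0],[0.45,1,0],[0.45,1,0],[0.45,1,0],[0.45,1,0],[0.45,1,0],[0.45,1,0],[0.45,1,0]],"jaw":[0.4,0.4,0.4,0.4,0.4,0.4,0.4,0.4]}'
python3 -m pendant '{"turn":[[0,0,0],[0,0,0],[0,0,0],[0,0,0],[0,0,0],[0,0,0],[0,0,0],[0,0,0]],"offset":[[0.45,1,0],[0.45,1,0],[0.45,1,0],[0.45,1,0],[0.45,1,0],[0.45,1,0],[0.45,1,0],[0.45,1,0]],"jaw":[0.4,0.4,0.4,0.4,0.4,0.4,0.4,0.4]}'
python3 -m pendant '{"turn":[[0,0,0],[0,0,0],[0,0,0],[0,0,0],[0,0,0],[0,0,0],[0,0,0],[0,0,0]],"offset":[[0.45,1,0],[0.45,1,0],[0.45,1,0],[0.45,1,0],[0.45,1,0],[0.45,1,0],[0.45,1,0],[0.45,1,0]],"jaw":[0.4,0.4,0.4,0.4,0.4,0.4,0.4,0.4]}'
python3 -m pendant '{"turn":[[0,0,0]],"offset":[[0,0.2,0]],"jaw":[0.4]}'
python3 -c "
from h import *
go(.5456,-.353,.005,-11.8)
p,d,K,R,t=cam('wrist');save('pics/w4.png',p)"
```

```text
clock: 13.3
position: [0.4319, 0.1646, 0.0836]
tcp_rot: [-179.9, -0.1, -11.6]
wrist_force: [-0.4, -0.5, -0.8]
opening: 0.441
grasp_force: 50.2
clock: 14.1
position: [0.4702, -0.0077, 0.0826]
tcp_rot: [-180.0, -0.1, -11.6]
wrist_force: [0.0, -0.5, -0.7]
opening: 0.443
grasp_force: 50.3
clock: 14.9
position: [0.5084, -0.179, 0.0826]
tcp_rot: [-180.0, -0.0, -11.6]
wrist_force: [0.2, 0.5, -0.9]
opening: 0.436
grasp_force: 50.3
clock: 15.7
position: [0.5466, -0.3502, 0.0826]
tcp_rot: [-180.0, -0.0, -11.6]
wrist_force: [-0.0, -0.7, -0.4]
opening: 0.441
grasp_force: 50.3
clock: 15.8
position: [0.5455, -0.3558, 0.0825]
tcp_rot: [179.9, -0.1, -11.8]
wrist_force: [-0.9, 0.1, -1.7]
opening: 0.443
grasp_force: 50.3
at [ 0.5455 -0.3558  0.0825] rpy [ 1.799e+02 -1.000e-01 -1.180e+01] turnz 0.01 shift [-0.02 -0.14  3.87]
```

View pics/w4.png

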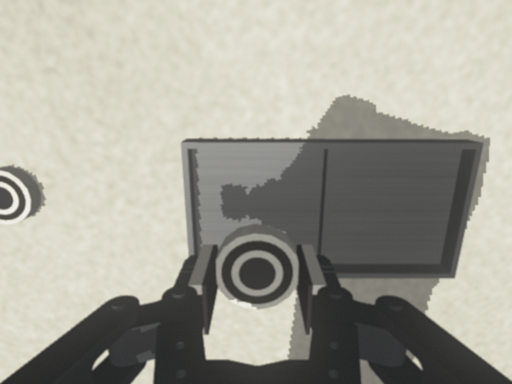

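The bearing is held flat at (257,270) over the near bay, whose divider is at (323,205). I'll lower and release it.

```bash

python3 -m pendant '{"turn":[[0,0,0],[0,0,0],[0,0,0],[0,0,0],[0,0,0],[0,0,0],[0,0,0],[0,0,0]],"offset":[[0,-0.14,0.9],[0,0,0.9],[0,0,0.9],[0,0,0.7],[0,0,0.45],[0,0,0],[0,0,0],[0,0,0]],"jaw":[0.4,0.4,0.4,0.4,0.4,0.4,0.55,0.58]}'
python3 -m pendant '{"turn":[[0,0,0],[0,0,0],[0,0,0],[0,0,0],[0,0,0],[0,0,0],[0,0,0]],"offset":[[0,0,0],[0,0,-0.5],[0,0,-0.8],[0,0,-1],[0,0,-1],[0,0,-0.7],[0,0,0]],"jaw":[0.58,0.58,0.58,0.58,0.7,0.7,0.7]}' 50
python3 -c "
from h import *
p,d,K,R,t=cam('wrist')
w=world(d,K,R,t);m=((w[...,2]>.006)&(w[...,2]<.02)&(np.hypot(w[...,0]-.59,w[...,1]+.183)<.04));P=w[m];print(len(P),cv2.minAreaRect((P[:,:2]*1000).astype(np.float32)))
for r in manip.tip_of('wrist','bearing_a'): print(r)
go(.590,-.183,.086,-11.8)"
```

```text
clock: 16.65
position: [0.5464, -0.3505, 0.0052]
tcp_rot: [180.0, -0.0, -11.6]
wrist_force: [0.7, -0.4, -0.1]
opening: 0.583
grasp_force: 0.0
clock: 17.35
position: [0.5473, -0.3511, 0.0879]
tcp_rot: [179.9, -0.2, -11.6]
wrist_force: [0.5, -0.8, 0.3]
opening: 0.701
grasp_force: 0.0
2165 ((588.7238159179688, -190.68505859375), (30.562274932861328, 39.760047912597656), 65.5051040649414)
{'position': [0.546, -0.3515, 0.0112], 'score': 0.71}
{'position': [0.5932, -0.1861, 0.0067], 'score': 0.59}
at [ 0.5462 -0.3504  0.0852] rpy [180.   -0.  -11.6] turnz 0.03 shift [ 0.43 -8.64 -0.04]
```

```bash

python3 -m pendant '{"turn":[[0,0,0],[0,0,0],[0,0,0],[0,0,0],[0,0,0],[0,0,0],[0,0,0],[0,0,0]],"offset":[[0.06,-1,0],[0.06,-1,0],[0.06,-1,0],[0.06,-1,0],[0.06,-1,0],[0.06,-1,0],[0.06,-1,0],[0.06,-1,0]],"jaw":[0.7,0.7,0.7,0.7,0.7,0.7,0.7,0.7]}'
python3 -m pendant '{"turn":[[0,0,0],[0,0,0]],"offset":[[0,-0.5,0],[0,0,0]],"jaw":[0.7,0.7]}'
python3 -c "
from h import *
p,d,K,R,t=cam('wrist')
w=world(d,K,R,t);m=((w[...,2]>.006)&(w[...,2]<.02)&(np.hypot(w[...,0]-.59,w[...,1]+.183)<.04));P=w[m];r=cv2.minAreaRect((P[:,:2]*1000).astype(np.float32));print(len(P),r)
go(r[0][0]/1000,r[0][1]/1000,.0,-11.8)"
```

```text
clock: 18.25
position: [0.5874, -0.1946, 0.0839]
tcp_rot: [-180.0, 0.1, -11.6]
wrist_force: [0.2, -0.4, -0.6]
opening: 0.699
grasp_force: 0.0
clock: 18.45
position: [0.5898, -0.1844, 0.0843]
tcp_rot: [-180.0, 0.1, -11.5]
wrist_force: [0.1, 0.2, -0.6]
opening: 0.702
grasp_force: 0.0
2419 ((590.8115234375, -185.93218994140625), (39.09241485595703, 39.26982498168945), 41.280517578125)
at [ 0.5895 -0.1859  0.0844] rpy [180.    0.  -11.6] turnz 0.03 shift [ 0.06 -0.01  4.22]
```

```bash

python3 -m pendant '{"turn":[[0,0,0],[0,0,0],[0,0,0],[0,0,0],[0,0,0],[0,0,0]],"offset":[[0.06,0,0.8],[0,0,1],[0,0,1],[0,0,0.8],[0,0,0.62],[0,0,0]],"jaw":[0.7,0.7,0.7,0.7,0.7,0.7]}'
python3 -m pendant '{"turn":[[0,0,0],[0,0,0],[0,0,0],[0,0,0],[0,0,0],[0,0,0]],"offset":[[0,0,0],[0,0,0],[0,0,0],[0,0,0],[0,0,0],[0,0,0]],"jaw":[0.6,0.5,0.4,0.4,0.4,0.4]}' 40
python3 -m pendant '{"turn":[[0,0,0],[0,0,0],[0,0,0],[0,0,0],[0,0,0]],"offset":[[0,0,-0.7],[0,0,-0.9],[0,0,-0.9],[0,0,-0.9],[0,0,-0.7]],"jaw":[0.4,0.4,0.4,0.4,0.4]}' 50
python3 -m pendant '{"turn":[[0,0,0],[0,0,0],[0,0,0],[0,0,0],[0,0,0],[0,0,0],[0,0,0],[0,0,0]],"offset":[[-0.04,1,0],[-0.04,1,0],[-0.04,1,0],[-0.04,1,0],[-0.04,1,0],[-0.04,1,0],[-0.04,1,0],[-0.04,1,0]],"jaw":[0.4,0.4,0.4,0.4,0.4,0.4,0.4,0.4]}'
python3 -m pendant '{"turn":[[0,0,0],[0,0,0],[0,0,0],[0,0,0],[0,0,0],[0,0,0],[0,0,0]],"offset":[[-0.04,1,0],[-0.04,1,0],[-0.04,1,0],[-0.04,1,0],[-0.04,1,0],[0,0.33,0],[0,0,0]],"jaw":[0.4,0.4,0.4,0.4,0.4,0.4,0.4]}'
python3 -c "
from h import *
go(.5264,-.445,.005,-11.8)
p,d,K,R,t=cam('wrist');save('pics/w5.png',p)"
```

```text
clock: 19.1
position: [0.5899, -0.1862, -0.0015]
tcp_rot: [-180.0, 0.2, -11.7]
wrist_force: [-0.1, 1.0, 0.1]
opening: 0.704
grasp_force: 0.0
clock: 19.7
position: [0.5916, -0.1863, 0.0016]
tcp_rot: [180.0, -0.1, -11.6]
wrist_force: [-2.1, -0.1, 6.2]
opening: 0.445
grasp_force: 39.4
clock: 20.2
position: [0.5915, -0.1862, 0.0849]
tcp_rot: [180.0, -0.1, -11.6]
wrist_force: [-0.1, 1.0, -1.0]
opening: 0.441
grasp_force: 50.1
clock: 21.0
position: [0.5523, -0.3423, 0.0834]
tcp_rot: [180.0, -0.0, -11.6]
wrist_force: [0.6, -0.1, -0.9]
opening: 0.438
grasp_force: 50.2
clock: 21.7
position: [0.5265, -0.4461, 0.0823]
tcp_rot: [180.0, 0.0, -11.7]
wrist_force: [0.3, 0.6, -0.5]
opening: 0.441
grasp_force: 50.2
at [ 0.5265 -0.4461  0.0823] rpy [180.    0.  -11.7] turnz 0.01 shift [-0.02 -0.05  3.86]
```

View pics/w5.png

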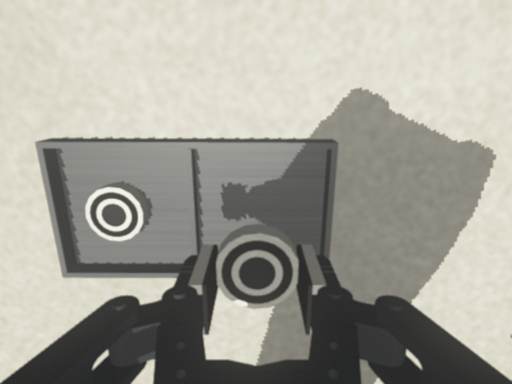

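The first bearing lies flat in the left bay at (114,213). The second is held over the other bay at (257,270).

```bash

python3 -m pendant '{"turn":[[0,0,0],[0,0,0],[0,0,0],[0,0,0],[0,0,0],[0,0,0],[0,0,0],[0,0,0]],"offset":[[0,-0.05,0.9],[0,0,0.9],[0,0,0.9],[0,0,0.7],[0,0,0.45],[0,0,0],[0,0,0],[0,0,0]],"jaw":[0.4,0.4,0.4,0.4,0.4,0.4,0.55,0.58]}'
python3 -m pendant '{"turn":[[0,0,0],[0,0,0],[0,0,0],[0,0,-0.91],[0,0,-0.91],[0,0,-0.91],[0,0,-0.91],[0,0,-0.91]],"offset":[[0,0,0],[0,0,-0.5],[0,0,-0.8],[0,0,-1],[0,0,-1],[0,0,-0.8],[0,0,-0.5],[0,0,-0.5]],"jaw":[0.58,0.58,0.58,0.58,0.5,0.5,0.5,0.5]}' 50
python3 -m pendant '{"turn":[[0,0,0],[0,0,0],[0,0,0],[0,0,0],[0,0,0],[0,0,0],[0,0,0],[0,0,0]],"offset":[[0.1,-1,0],[0.1,-1,0],[0.1,-1,0],[0.1,-1,0],[0.1,-1,0],[0.1,-1,0],[0.1,-1,0],[0.1,-1,0]],"jaw":[0.5,0.5,0.5,0.5,0.5,0.5,0.5,0.5]}'
python3 -m pendant '{"turn":[[0,0,0],[0,0,0],[0,0,0],[0,0,0],[0,0,0],[0,0,0],[0,0,0],[0,0,0]],"offset":[[0.1,-1,0],[0.1,-1,0],[0.1,-1,0],[0.1,-1,0],[0.1,-1,0],[0.1,-1,0],[0.1,-1,0],[0.1,-1,0]],"jaw":[0.5,0.5,0.5,0.5,0.5,0.5,0.5,0.5]}'
python3 -m pendant '{"turn":[[0,0,0],[0,0,0],[0,0,0],[0,0,0],[0,0,0],[0,0,0]],"offset":[[0.1,-1,0],[0.1,-1,0],[0.1,-1,0],[0.1,-1,0],[0.1,-0.9,0],[0,0,0]],"jaw":[0.5,0.5,0.5,0.5,0.5,0.5]}'
python3 -c "
from h import *
p,d,K,R,t=cam('wrist')
w=world(d,K,R,t);m=((w[...,2]>.006)&(w[...,2]<.03)&(np.hypot(w[...,0]-.449,w[...,1])<.07));P=w[m];r=cv2.minAreaRect((P[:,:2]*1000).astype(np.float32));print(len(P),r)
go(.449,-.001,.0055,15.6)
for r in manip.tip_of('wrist','bolt_b'): print(r)"
```

```text
clock: 22.55
position: [0.5273, -0.4442, 0.0053]
tcp_rot: [180.0, -0.0, -11.6]
wrist_force: [0.2, 0.9, 1.2]
opening: 0.579
grasp_force: 0.0
clock: 23.35
position: [0.5276, -0.4445, 0.11]
tcp_rot: [179.9, -0.0, 15.9]
wrist_force: [0.7, 0.7, 0.6]
opening: 0.502
grasp_force: 0.0
clock: 24.15
position: [0.4996, -0.2853, 0.1091]
tcp_rot: [179.9, -0.1, 15.7]
wrist_force: [-0.6, -0.2, -0.2]
opening: 0.502
grasp_force: 0.0
clock: 24.95
position: [0.4719, -0.1269, 0.1089]
tcp_rot: [179.9, -0.1, 15.7]
wrist_force: [0.8, -1.2, 0.7]
opening: 0.499
grasp_force: 0.0
clock: 25.55
position: [0.455, -0.0284, 0.1088]
tcp_rot: [180.0, -0.1, 15.8]
wrist_force: [-0.3, -0.3, -1.0]
opening: 0.506
grasp_force: 0.0
2306 ((447.864501953125, -3.606210708618164), (98.28179931640625, 21.919288635253906), 15.391136169433594)
at [ 0.4552 -0.0297  0.1087] rpy [ 1.799e+02 -1.000e-01  1.580e+01] turnz 0.03 shift [ 0.09 -1.47  5.16]
{'position': [0.4517, 0.0019, 0.0038], 'score': 0.65}
```

```bash

python3 -m pendant '{"turn":[[0,0,0],[0,0,0],[0,0,0],[0,0,0],[0,0,0],[0,0,0],[0,0,0]],"offset":[[0,-0.7,0.8],[0,-0.67,0.8],[0,0,1],[0,0,1],[0,0,0.8],[0,0,0.5],[0,0,0.28]],"jaw":[0.5,0.5,0.5,0.5,0.5,0.5,0.5]}'
python3 -m pendant '{"turn":[[0,0,0],[0,0,0],[0,0,0],[0,0,0],[0,0,0],[0,0,0]],"offset":[[0,0,0],[0,0,0],[0,0,0],[0,0,0],[0,0,0],[0,0,0]],"jaw":[0.3,0.1,0,0,0,0]}' 40
python3 -m pendant '{"turn":[[0,0,0],[0,0,0.93],[0,0,0.93],[0,0,0.93],[0,0,0]],"offset":[[0,0,-0.7],[0,0,-0.7],[0,0,-0.7],[0,0,-0.8],[0,0,-0.7]],"jaw":[0,0,0,0,0]}' 60
python3 -c "
from h import *
go(.5044,.3455,.0105,-.9)"
```

```text
clock: 26.35
position: [0.4475, -0.0045, 0.0035]
tcp_rot: [180.0, 0.0, 15.6]
wrist_force: [-0.4, 0.5, 0.8]
opening: 0.495
grasp_force: 0.0
clock: 26.95
position: [0.4478, -0.004, 0.0045]
tcp_rot: [180.0, -0.1, 15.7]
wrist_force: [-1.8, 0.2, 7.5]
opening: 0.114
grasp_force: 39.2
clock: 27.45
position: [0.4475, -0.0039, 0.077]
tcp_rot: [-180.0, -0.0, -1.3]
wrist_force: [-0.1, 0.9, -1.3]
opening: 0.107
grasp_force: 58.7
at [ 0.4475 -0.0039  0.077 ] rpy [-180.    -0.    -1.3] turnz -0.06 shift [  2.57 -17.51   3.32]
```

```bash

python3 -m pendant '{"turn":[[0,0,0],[0,0,0],[0,0,0],[0,0,0],[0,0,0],[0,0,0],[0,0,0],[0,0,0]],"offset":[[0.15,-1,0],[0.15,-1,0],[0.15,-1,0],[0.15,-1,0],[0.15,-1,0],[0.15,-1,0],[0.15,-1,0],[0.15,-1,0]],"jaw":[0,0,0,0,0,0,0,0]}'
python3 -m pendant '{"turn":[[0,0,0],[0,0,0],[0,0,0],[0,0,0],[0,0,0],[0,0,0],[0,0,0],[0,0,0]],"offset":[[0.15,-1,0],[0.15,-1,0],[0.15,-1,0],[0.15,-1,0],[0.15,-1,0],[0.15,-1,0],[0.15,-1,0],[0.15,-1,0]],"jaw":[0,0,0,0,0,0,0,0]}'
python3 -m pendant '{"turn":[[0,0,0],[0,0,0],[0,0,0]],"offset":[[0.1,-0.8,0],[0.1,-0.7,0],[0,0,0]],"jaw":[0,0,0]}'
python3 -c "
from h import *
go(.5044,.3455,.0105,-.9)
p,d,K,R,t=cam('wrist');save('pics/w6.png',p)"
```

```text
clock: 28.25
position: [0.4745, 0.1564, 0.0762]
tcp_rot: [-180.0, -0.0, -1.1]
wrist_force: [0.4, -1.5, -2.0]
opening: 0.111
grasp_force: 58.8
clock: 29.05
position: [0.5014, 0.3159, 0.0762]
tcp_rot: [-180.0, -0.0, -1.1]
wrist_force: [0.5, 0.3, -1.2]
opening: 0.105
grasp_force: 58.8
clock: 29.35
position: [0.5057, 0.3469, 0.076]
tcp_rot: [-179.9, 0.0, -1.0]
wrist_force: [-0.9, 0.1, -1.1]
opening: 0.112
grasp_force: 58.8
at [0.5057 0.3469 0.076 ] rpy [-179.9    0.    -1. ] turnz -0.01 shift [-0.06  0.07  3.27]
```

View pics/w6.png

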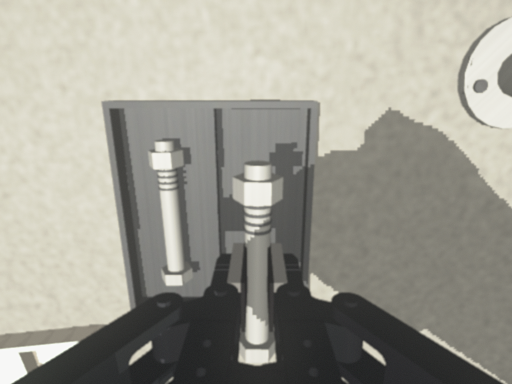

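Bolt one is at (172,215). The second bolt is held over the other lane at (258,250). I'll lower it, release it, and go to the hub.

```bash

python3 -m pendant '{"turn":[[0,0,0],[0,0,0],[0,0,0],[0,0,0],[0,0,0],[0,0,0],[0,0,0],[0,0,0]],"offset":[[-0.05,0.05,0.9],[0,0,0.9],[0,0,0.7],[0,0,0.5],[0,0,0.27],[0,0,0],[0,0,0],[0,0,0]],"jaw":[0,0,0,0,0,0,0.2,0.25]}'
python3 -m pendant '{"turn":[[0,0,0],[0,0,0],[0,0,0],[0,0,0],[0,0,0],[0,0,0],[0,0,0]],"offset":[[0,0,0],[0,0,-0.5],[0,0,-0.8],[0,0,-1],[0,0,-1],[0,0,-1],[0,0,-0.5]],"jaw":[0.25,0.25,0.25,0.25,0.5,0.55,0.55]}' 60
python3 -m pendant '{"turn":[[0,0,0],[0,0,0],[0,0,0],[0,0,0],[0,0,0],[0,0,0],[0,0,0],[0,0,0]],"offset":[[0.55,0.96,0],[0.55,0.96,0],[0.55,0.96,0],[0.55,0.96,0],[0.55,0.96,0],[0.55,0.96,0],[0.55,0.96,0],[0.55,0.96,0]],"jaw":[0.55,0.55,0.55,0.55,0.55,0.55,0.55,0.55]}'
python3 -m pendant '{"turn":[[0,0,0]],"offset":[[0,0,0]],"jaw":[0.55]}'
python3 -c "
from h import *
p,d,K,R,t=cam('wrist')
w=world(d,K,R,t);r=np.hypot(w[...,0]-.591,w[...,1]-.19)
for a,b in((.022,.045),(.005,.013)):
  P=w[(w[...,2]>a)&(w[...,2]<b)&(r<.05)];print(len(P),cv2.minAreaRect((P[:,:2]*1000).astype(np.float32)),np.median(P[:,2]))
go(.591,.190,.012,-1)
for r in manip.tip_of('wrist','hub'): print(r)"
```

```text
clock: 30.2
position: [0.5053, 0.3443, 0.0112]
tcp_rot: [-180.0, -0.1, -1.1]
wrist_force: [0.8, 0.3, 0.2]
opening: 0.246
grasp_force: 0.0
clock: 30.9
position: [0.5056, 0.3446, 0.1096]
tcp_rot: [-179.9, -0.1, -1.1]
wrist_force: [-0.2, 1.4, -0.9]
opening: 0.548
grasp_force: 0.0
clock: 31.7
position: [0.5904, 0.188, 0.1071]
tcp_rot: [-180.0, -0.0, -1.1]
wrist_force: [0.5, -0.5, 0.5]
opening: 0.549
grasp_force: 0.0
clock: 31.8
position: [0.5915, 0.1854, 0.1069]
tcp_rot: [179.9, -0.0, -1.3]
wrist_force: [0.5, -0.8, -0.2]
opening: 0.551
grasp_force: 0.0
1178 ((592.49072265625, 186.92410278320312), (27.240337371826172, 27.346580505371094), 61.87211990356445) 0.029651524845540508
4009 ((592.3302001953125, 187.00035095214844), (65.28430938720703, 65.14153289794922), 4.076292514801025) 0.007731910126576413
at [0.5906 0.1874 0.1068] rpy [180.   -0.   -1.2] turnz -0.03 shift [ 0.02 -0.13  4.74]
{'position': [0.5948, 0.189, 0.0001], 'score': 0.58}
```

```bash

python3 -m pendant '{"turn":[[0,0,0],[0,0,0],[0,0,0],[0,0,0],[0,0,0],[0,0,0],[0,0,0]],"offset":[[0.07,0.02,0.9],[0,0,1],[0,0,1],[0,0,0.9],[0,0,0.6],[0,0,0.34],[0,0,0]],"jaw":[0.55,0.55,0.55,0.55,0.55,0.55,0.55]}'
python3 -m pendant '{"turn":[[0,0,0],[0,0,0],[0,0,0],[0,0,0],[0,0,0],[0,0,0],[0,0,0]],"offset":[[0,0,0],[0,0,0],[0,0,0],[0,0,0],[0,0,0],[0,0,0],[0,0,0]],"jaw":[0.45,0.35,0.25,0.25,0.25,0.25,0.25]}' 70
python3 -m pendant '{"turn":[[0,0,0],[0,0,0],[0,0,0],[0,0,0],[0,0,0]],"offset":[[0,0,-0.5],[0,0,-0.8],[0,0,-0.8],[0,0,-0.8],[0,0,-0.6]],"jaw":[0.25,0.25,0.25,0.25,0.25]}'
python3 -m pendant '{"turn":[[0,0,0],[0,0,0],[0,0,0],[0,0,0],[0,0,0],[0,0,0],[0,0,0],[0,0,0]],"offset":[[0.23,1,0],[0.23,1,0],[0.23,1,0],[0.23,1,0],[0.23,1,0],[0.23,1,0],[0.23,1,0],[0.23,1,0]],"jaw":[0.25,0.25,0.25,0.25,0.25,0.25,0.25,0.25]}'
python3 -m pendant '{"turn":[[0,0,0],[0,0,0],[0,0,0]],"offset":[[0.23,1,0],[0.23,1,0],[0,0,0]],"jaw":[0.25,0.25,0.25]}'
python3 -c "
from h import *
go(.634,-.014,.017,-1)
p,d,K,R,t=cam('wrist');save('pics/w7.png',p)"
```

```text
clock: 32.6
position: [0.5909, 0.1888, 0.0112]
tcp_rot: [180.0, 0.1, -1.0]
wrist_force: [-0.3, -0.4, 0.4]
opening: 0.549
grasp_force: 0.0
clock: 33.3
position: [0.5919, 0.1885, 0.0129]
tcp_rot: [-180.0, -0.1, -1.1]
wrist_force: [-3.2, -1.5, 9.3]
opening: 0.297
grasp_force: 68.2
clock: 33.8
position: [0.5919, 0.1886, 0.0839]
tcp_rot: [-180.0, -0.1, -1.1]
wrist_force: [0.1, -0.8, -1.6]
opening: 0.297
grasp_force: 68.9
clock: 34.6
position: [0.6254, 0.0269, 0.0824]
tcp_rot: [-180.0, -0.0, -1.1]
wrist_force: [1.0, 0.1, -1.8]
opening: 0.297
grasp_force: 69.0
clock: 34.9
position: [0.6341, -0.0161, 0.0823]
tcp_rot: [179.9, -0.0, -1.3]
wrist_force: [-0.5, -0.2, -1.3]
opening: 0.3
grasp_force: 69.0
at [ 0.6341 -0.0161  0.0823] rpy [179.9  -0.   -1.3] turnz -0.05 shift [-0.01 -0.1   3.27]
```

View pics/w7.png

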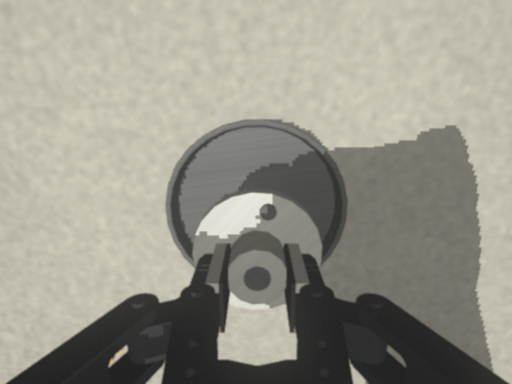

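The hub is held boss-up at (257,275) over the dish, centred at (256,205). I'll lower and release it, then back off.

```bash

python3 -m pendant '{"turn":[[0,0,0],[0,0,0],[0,0,0],[0,0,0],[0,0,0],[0,0,0],[0,0,0]],"offset":[[0,-0.1,0.9],[0,0,0.9],[0,0,0.7],[0,0,0.4],[0,0,0.25],[0,0,0.1],[0,0,0]],"jaw":[0.25,0.25,0.25,0.25,0.25,0.25,0.25]}'
python3 -m pendant '{"turn":[[0,0,0],[0,0,0],[0,0,0],[0,0,0],[0,0,0],[0,0,0],[0,0,0],[0,0,0]],"offset":[[0,0,0],[0,0,0],[0,0,0],[0,0,-0.4],[0,0,-0.8],[0,0,-1],[0,0,-1],[0,0,-1]],"jaw":[0.4,0.45,0.5,0.5,0.5,0.5,0.5,0.5]}'
python3 -m pendant '{"turn":[[0,0,0],[0,0,0],[0,0,0],[0,0,0],[0,0,0],[0,0,0],[0,0,0],[0,0,0]],"offset":[[-1,0,-1],[-1,0,-1],[-1,0,-1],[-1,0,-1],[-1,0,-1],[0,0,0],[0,0,0],[0,0,0]],"jaw":[0.5,0.5,0.5,0.5,0.5,0.5,0.5,0.5]}'
python3 - <<'E'
from h import *
T={"bolt_tray":((.5049,.3765),-.9),"bearing_tray":((.536,-.399),-11.8),"hub_dish":((.634,-.014),0)}
for n in ("scene","side"):
    p,d,K,R,t=cam(n)
    if n=="scene": save("pics/end.png",cv2.resize(p[150:310,20:400],(798,336),interpolation=cv2.INTER_CUBIC))
    for o,tr in (("bolt_a","bolt_tray"),("bearing_a","bearing_tray"),("hub","hub_dish")):
        for r in manip.tip_of(n,o):
            q=np.array(r["position"]); c,a=T[tr]; a=np.radians(a); e=q[:2]-c
            print(n,o,round(r["score"],2),"in tray mm",(1000*np.array([e@[np.cos(a),np.sin(a)],e@[-np.sin(a),np.cos(a)],q[2]])).round())
print(manip.observe()["wrist_force"])
E
```

```text
clock: 35.65
position: [0.634, -0.0102, 0.0172]
tcp_rot: [-180.0, -0.0, -1.1]
wrist_force: [0.8, -0.5, -1.7]
opening: 0.3
grasp_force: 69.2
clock: 36.45
position: [0.634, -0.0104, 0.103]
tcp_rot: [-180.0, -0.1, -1.1]
wrist_force: [-0.6, 0.1, 0.5]
opening: 0.502
grasp_force: 0.0
clock: 37.25
position: [0.534, -0.0085, 0.2007]
tcp_rot: [-180.0, -0.0, -1.1]
wrist_force: [0.3, -0.5, 0.1]
opening: 0.498
grasp_force: 0.0
scene bolt_a 0.58 in tray mm [ 5. 27. 10.]
scene bolt_a 0.56 in tray mm [  2. -33.  13.]
scene bearing_a 0.7 in tray mm [-4. 51.  9.]
scene bearing_a 0.65 in tray mm [ -2. -45.  14.]
scene hub 0.65 in tray mm [3. 5. 3.]
side bolt_a 0.75 in tray mm [ 3. 24. 15.]
side bolt_a 0.49 in tray mm [  0. -33.  12.]
side bearing_a 0.51 in tray mm [  1. -45.  11.]
side bearing_a 0.42 in tray mm [-0. 51.  9.]
side hub 0.57 in tray mm [-1.  4.  2.]
[-0.79993197  0.60095547 -0.61847682]
```

View pics/end.png

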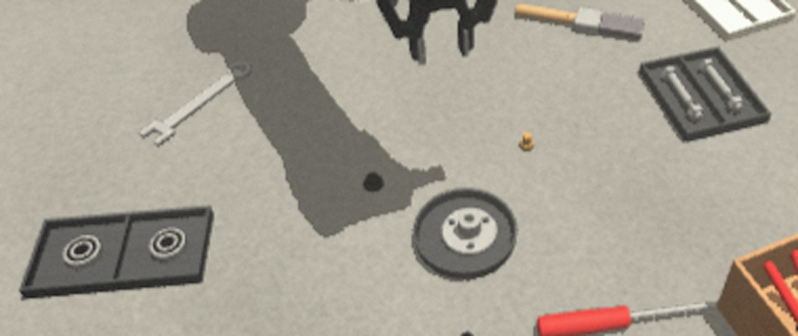

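All five parts lie in their places: bolts at (685,92) and (722,85), bearings at (82,249) and (167,242), hub at (468,229). They agree with the measured tray coordinates, and the gripper is clear.

```bash
python3 -c "
from plant import manip
print(manip.job_done())"
```

```text
the job is handed in; nothing more can be done
None
```

The job is handed in at about 37 s of the 112 s allowed: by the final images each bolt lies in its own lane, each bearing flat in its own bay, and the hub boss-up in the dish, all released; the hand-in call returned no verdict.

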